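# Release and open the guard box over a converter on test

## Task

The test run is over: open the clear guard box so the converter can be reached. Reach in under the clear shield and press the long release bar at its middle, squarely and gently, so that both ends go in together until both latches let go and the lid lifts by itself. Then let the bar spring back, take the lid by its knob and swing it up until it stands well open, 60 degrees or more, and leave it there, without pushing aside the things lying round the box.

Things in the scene. Friction and masses are not known exactly. Their poses are not given: they have to be found in the camera images.
- enclosure: The guard box: clear plastic, 150 mm deep (its x), 350 wide (its y), 131 high, bolted to the bench on a grey plate 12 mm thick whose apron reaches 155 mm in front of the origin. Origin: on the bench under its centre; z up; its -x side is the front, turned to the robot's left (yaw -1.0 to -1.6 rad). The release bar runs along its front, below a clear shield; the lid closes its top.
- bar_mid (a point): Middle of the release bar's face; moves with the bar. At rest 137 mm in front of the box's origin (x = -0.137) and 57 mm above the bench. The face's normal leans 35 degrees from vertical towards the box's front (-x), so the bar is pushed down and towards the box, square to its face. Press within about 15 mm of this point: pressed further off, one end lags behind the other.
- bar_left (a point): A point on the bar's face 150 mm from the middle towards the box's +y (the end farther from the robot). It moves with the bar.
- bar_right (a point): A point on the bar's face 150 mm from the middle towards the box's -y (the end nearer the robot). It moves with the bar.
- bar: The release bar: plain aluminium, 320 mm long (its y, the box's y), 22 wide, 10 thick; its z is the outward normal of its face; origin 5 mm below the face's middle. Its ends hang on the two latch cranks. It goes in about 14 mm to soft stops; springs push back with about 3 N at first, 10 to 14 N near the stops. More than 30 N, or 4 mm between the travel of its ends, damages the latches.
- latch_left (a joint): Angle of the latch crank at the bar_left end, rad: 0 at rest, about 0.25 at its stop; the bar is 55 mm from the crank's shaft (0.1 rad is 5.5 mm at the bar). The latches let go at 8 to 12 mm of bar travel, differently on each box and side; keep the bar pressed a moment until the lid has risen, or they catch again.
- latch_right (a joint): The same for the bar_right end.
- shield: Fixed clear plate 220 mm wide, 4 thick, level, over the middle of the bar. It juts 84 mm out of the box's front wall (to 159 mm in front of the box's origin); its underside is 127 mm above the bench. It bars the way straight down; the bar's middle is reached with the tool tilted some 30 to 40 degrees, coming from the front below the shield's front edge. Origin: middle of its rear edge.
- lid (a joint): Angle of the clear lid, rad: 0 closed and latched, grows as it opens, stop at 1.35. Once both latches have let go, springs lift it to about 0.1. Stiff hinges hold it wherever it is left; moving it takes about 4 N at the knob. It is 6 mm thick, 360 wide and reaches 150 mm from its hinge line.
- lid_hinge (a point): Middle of the lid's hinge line, along the box's y at the back of the box: 75 mm behind the origin (x = 0.075), 131 mm up.
- lid_knob (a point): Where to hold the lid's knob; moves with the lid. Upright round black knob, 28 mm in diameter, on the lid's middle line near its front edge; the grip runs from 8 to 38 mm above the lid's top and this point is on its axis, 24 mm above the top. In the lid's frame it lies 120 mm from the hinge line and 30 mm above it.
- capacitor: Bystander: dark can 45 mm in diameter, 58 mm tall, standing some 130 mm in front of the bar. Origin under its centre.
- terminal_block: Bystander: grey block 30 x 70 x 23 mm, lying behind the box. Origin under its centre.
- toroid: Bystander: copper ring 68 mm in diameter, 26 mm high, lying behind the box. Origin under its centre.
- screwdriver: Bystander: black-handled screwdriver 190 mm long, 30 mm high, lying across in front of the box's apron.

How it is judged:
By the outcome, as a careful person would: the job done as asked, in the order asked, and still so for the second after the job is handed in, with the robot touching nothing.
It also fails if it takes over 54 s, if anything falls off the work surface, if the arm or the gripper's body presses on something with over 40 N, if the wrist force passes 120 N, or if a joint passes its speed limit or range.

## Robot

A 7-joint arm with a two-finger parallel gripper is mounted at the origin on the work surface. World frame = base frame: x ahead of the robot, y to its left, z up, the work surface at z = 0. Lengths are in m, angles in rad, forces in N, time in s.
With the tool pointing down it reaches from about 0.35 to 0.9 m from the base axis. Payload 7.2 kg.
Tool frame: the origin (TCP) lies on the centre line of the jaws, within the pads' length; the fingertips stand env.tip_extent ahead of it and the grasp point (between the pads) lies 3 mm ahead of it (env.tip_extent is the distance from the TCP to the fingertips, in m); z points along the fingers, y is the line along which they close (so a half turn about z gives the same grasp; the last joint's range is limited). The gripper opens to 88 mm and grips with 3 to 60 N. Pads are 20 mm wide; open, the fingers measure 115 mm over their backs; the gripper's body (75 mm by 178 mm) begins 61 mm behind the grasp point.
Start: joints at [-0.068, 0.411, -0.013, 1.596, 0.006, 1.134, -0.082], TCP at [0.625, -0, 0.224] pointing down, gripper open.
Joint ranges: [-2.95, 2.95], [-0.29, 1.99], [-1.47, 1.44], [0.14, 2.54], [-1.03, 4.17], [0.13, 1.85], [-2.86, 2.86]. Speed limits (rad/s): [2.39, 2.39, 3.01, 3.01, 3.14, 3.14, 3.14].

## Interface

Orientations are given as a rotation vector (axis times angle).
In Python, from station import env, viewer gives the robot as it stands.
- The arm moves only by the tool move_arm, never from a script. Its argument "motion" is text: rows parted by semicolons, each of 6 numbers parted by spaces: the shift along the tool's x, y, z in mm, then the turn, a rotation vector about the tool's x, y, z in rad. A call has 1 to 20 rows; each row is the pose to reach, as a shift and turn from the pose commanded when the call began, along the tool's axes at that moment; what a row does not reach only later rows make up. A row lasts 1/8 s, in which the tool goes at most 62.5 mm and 10.7 degrees, less where a joint would pass 70% of its speed; a pose out of reach is approached as far as the arm can. A call with a gripper value outside its range is refused whole. "hand" is the finger opening in mm, from 0 to 87.8, set as the call begins (left out, the last holds). The fingers move at their own pace and stop on an object; "force" is the grip in N (left out, the last holds). Time passes only in rows, so rows that repeat a pose let the fingers close. It gives the time, the measured TCP pose, the force, the opening and the grip force at its end, in the units of the state.
- env.observe(): the state, without advancing time (a new reading comes with each control period).
- viewer.snapshot(name): name is "scene" or "side" or "wrist"; returns the picture (400x640x3 uint8, red, green, blue); there is no depth.
- viewer.calibration(name): a dict with "vertical_fov" (degrees; the focal length in pixels is half the picture's height over the tangent of half this angle, whatever the lens; pixels are square), "cx", "cy" (the principal point, pixels), "k1" (the pictures are not rectified: a ray, as slopes to the right and down, at radius r is drawn at 1 + k1 r^2 times it, then the intrinsics apply), "R" (3x3) and "t" (3): a world point X has camera coordinates R X + t; the wrist camera has in their place "hand_eye" (4x4, takes a point from camera to tool coordinates, whose origin is the TCP and whose axes are the flange's). Camera axes: x right, y down, z forward; pixel columns grow to the right and rows downward; lengths in m; the calibration is good to about 2 mm. A picture is of the moment at which its call begins: read the wrist's pose just before it. calibration takes no time and is no camera call.
- env.finish_job(): hands the job in; it is judged then, once.
The state is a dict: "time_s": time; "joint_pos": joint angles; "dq": joint speeds; "effort": joint torques, N m; "position": TCP position; "ee_rot": TCP orientation; "wrist_force": force on the tool from outside, world axes, zero at the start; "moment": the same for the moment, N m; "finger_gap": finger opening in m; "grasp_force": force on a finger pad.
Only numpy, scipy, OpenCV 4.12 (cv2) and the standard library are available. Lean on these libraries where they do the work, as an engineer would, in place of code of your own. Each camera call takes 0.05 s, during which the arm holds its last target. There are 200 camera calls.

## Working session

There is one attempt and no reset: what is moved stays moved. The work goes in short steps, Python scripts to look and compute and a tool call to move; the robot and the scene stay as the last step left them, time stands still between calls to the robot, and variables do not carry over. Pictures are saved under pics/ and viewed, at most 10 in all, crops included, and the job is handed in when it is done.

Besides the shell and the picture viewer there is one more tool, called after "Emit:" in YAML: its name, and indented under it one key for each argument. move_arm: Moves the arm, as the interface text tells. Its arguments: {"type":"object","properties":{"motion":{"type":"string"},"hand":{"type":"number"},"force":{"type":"number"}},"required":["motion"]}

```bash
mkdir -p pics
python3 - <<'E'
from station import env, viewer
import cv2
for n in("scene","side"):
    cv2.imwrite(f"pics/{n}0.png",cv2.resize(viewer.snapshot(n)[:,:,::-1],(800,500)))
    print(n,viewer.calibration(n))
print(viewer.calibration("wrist"),env.tip_extent)
o=env.observe();print(o)
E
```

```text
scene {'vertical_fov': 56.44060832901177, 'cx': 321.23261297099793, 'cy': 197.75712146510494, 'k1': -0.04018777627277302, 'R': array([[-0.31409611,  0.94909211,  0.02382846],
       [ 0.53122839,  0.19649773, -0.82412684],
       [-0.78685452, -0.24619668, -0.56590384]]), 't': array([ 0.10311705, -0.20584059,  1.28852737])}
side {'vertical_fov': 51.07479612291314, 'cx': 318.7237541966731, 'cy': 191.91015833826305, 'k1': 0.0005703050175967636, 'R': array([[ 0.7070994 , -0.70690179, -0.01732912],
       [-0.39140733, -0.37087156, -0.84217254],
       [ 0.5889064 ,  0.60228244, -0.5389296 ]]), 't': array([-0.35746924,  0.34652281,  0.50422172])}
{'vertical_fov': 64.25418858838536, 'cx': 320.41439798414325, 'cy': 198.69337616675242, 'k1': -0.0035114760786645913, 'hand_eye': array([[-3.54414591e-04, -9.65958693e-01, -2.58696112e-01,
         7.11774763e-02],
       [ 9.99999705e-01, -1.66243459e-04, -7.49258156e-04,
         9.12807478e-04],
       [ 6.80745892e-04, -2.58696302e-01,  9.65958467e-01,
        -1.59517899e-01],
       [ 0.00000000e+00,  0.00000000e+00,  0.00000000e+00,
         1.00000000e+00]])} 0.022
{'time_s': 0.1, 'joint_pos': array([-0.06816611,  0.41181205, -0.01268501,  1.59689316,  0.0056054 ,
        1.13430117, -0.08219288]), 'dq': array([ 0.00111416, -0.00304293, -0.00105642, -0.00222424,  0.00023846,
        0.00062882,  0.00149991]), 'effort': array([ 1.90722414e-03, -5.89100254e+01,  6.43606726e-01, -2.91709310e+01,
       -5.37973386e-02,  1.45046425e-02,  7.40053088e-05]), 'position': array([ 6.24581215e-01, -7.48683315e-05,  2.23625716e-01]), 'ee_rot': array([-2.22083872e+00, -2.22078237e+00,  1.65002805e-03]), 'wrist_force': array([-0.07609079, -0.00856112, -0.48035033]), 'moment': array([0.0105876 , 0.00444108, 0.00081886]), 'grasp_force': 0.0, 'finger_gap': 0.08792102979413578}
```

View pics/scene0.png

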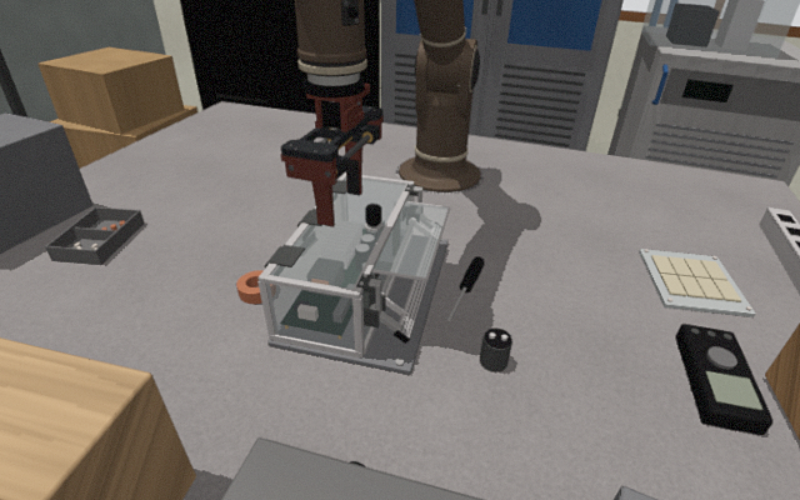

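View pics/side0.png

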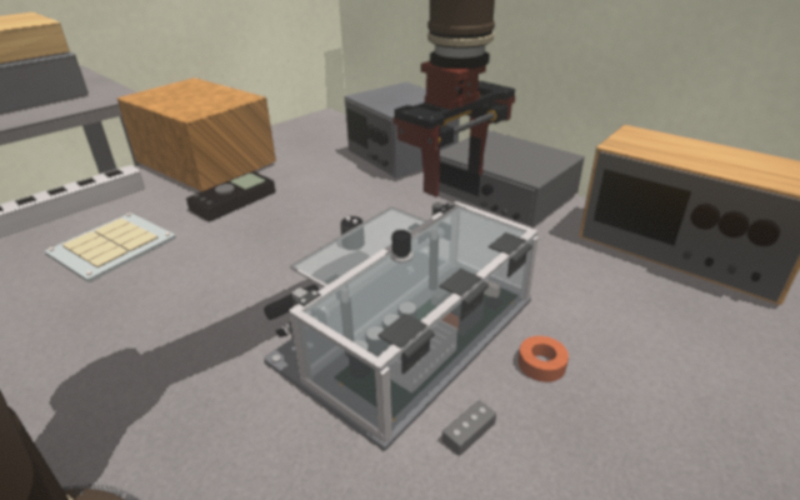

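The scene camera shows the box from its left end (front faces right, toward world +y), with the knob at about (373,215). The side camera shows the back, with the hinges and the toroid and terminal block behind. I'll enlarge both.

Run:
```python
from station import env, viewer
import cv2
a=viewer.snapshot("scene")[:,:,::-1]; cv2.imwrite("pics/scene1.png",cv2.resize(a[135:305,180:420],(800,567),interpolation=cv2.INTER_CUBIC))
a=viewer.snapshot("side")[:,:,::-1]; cv2.imwrite("pics/side1.png",cv2.resize(a[150:365,200:470],(752,600),interpolation=cv2.INTER_CUBIC))
```

```text
(no output)
```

View pics/scene1.png

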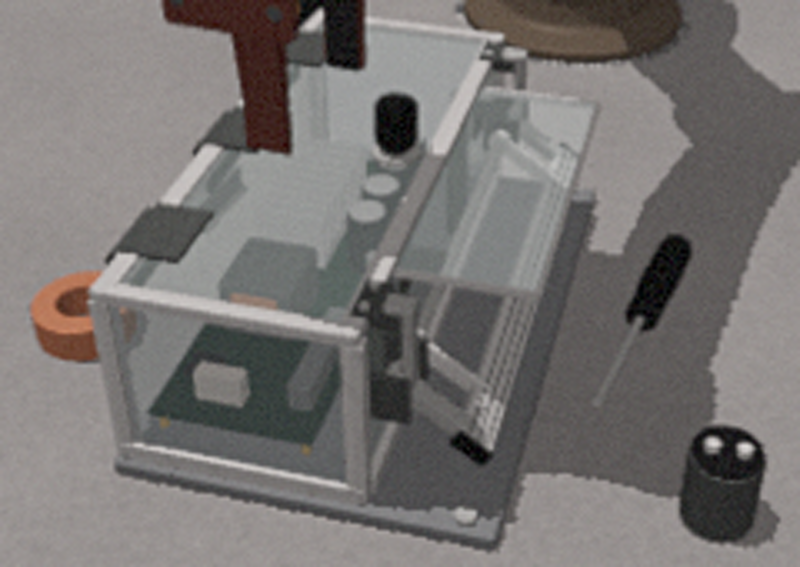

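View pics/side1.png

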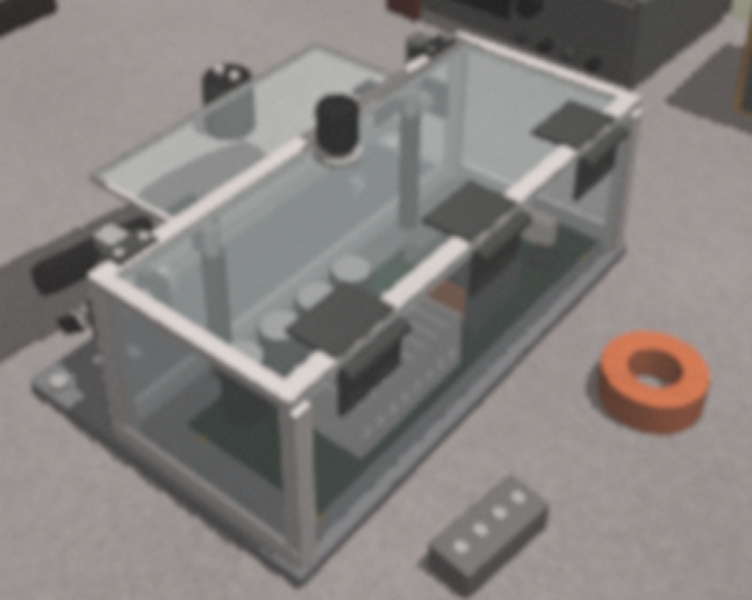

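Crops: the shield's front corners are at scene (540,293)/(598,103) and side (97,178)/(315,47). The knob is at scene (396,125) and side (338,128), and the lid corners and bar ends are visible. Next I'll fit the box pose.

```bash
cat > h.py <<'E'
import numpy as np, cv2
from scipy.optimize import least_squares
from scipy.spatial.transform import Rotation as Ro
from station import env, viewer
def proj(c,X):
    p=np.atleast_2d(X)@np.array(c["R"]).T+c["t"]; s=p[:,:2]/p[:,2:]
    s=s*(1+c["k1"]*(s**2).sum(1,keepdims=True))
    f=200/np.tan(np.radians(c["vertical_fov"])/2)
    return s*f+[c["cx"],c["cy"]]
def wcal():
    o=env.observe();c=dict(viewer.calibration("wrist"));H=np.eye(4)
    H[:3,:3]=Ro.from_rotvec(o["ee_rot"]).as_matrix();H[:3,3]=o["position"]
    M=np.linalg.inv(H@c["hand_eye"]);c["R"]=M[:3,:3];c["t"]=M[:3,3];return c
def B(p,L):
    return Ro.from_euler("z",p[2]).apply(np.atleast_2d(L))+[p[0],p[1],0]
E
cat > fit.py <<'E'
from h import *
cs,cd=viewer.calibration("scene"),viewer.calibration("side")
S=[((-.159,.11,.129),540,293),((-.159,-.11,.129),598,103),((-.045,0,.161),396,125),((-.075,.18,.137),365,322),((.075,.18,.137),95,288),((-.137,.16,.053),470,448)]
D=[((-.159,-.11,.129),97,178),((-.159,.11,.129),315,47),((-.045,0,.161),338,128),((.075,-.18,.137),290,395),((-.075,-.18,.137),97,272),((.075,.18,.137),637,100),((-.137,-.16,.053),75,320)]
LS=np.array([s[0] for s in S]);us=np.array([[180+s[1]/3.333,135+s[2]/3.333] for s in S])
LD=np.array([s[0] for s in D]);ud=np.array([[200+s[1]/2.785,150+s[2]/2.791] for s in D])
f=lambda p:np.r_[(proj(cs,B(p,LS))-us).ravel(),(proj(cd,B(p,LD))-ud).ravel()]
r=least_squares(f,[.6,0,-1.3],loss="soft_l1");print(r.x.round(4));print(f(r.x).reshape(-1,2).round(1).tolist())
# capacitor + screwdriver
g=lambda px,z:least_squares(lambda q:(proj(cs,[[q[0],q[1],z]])-[180+px[0]/3.333,135+px[1]/3.333]).ravel(),[.6,.3]).x
inv=lambda q:Ro.from_euler("z",-r.x[2]).apply([q[0]-r.x[0],q[1]-r.x[1],0])[:2].round(3)
for n,px,z in(("cap top",(727,452),.058),("sd tip",(598,403),.01),("sd handle end",(680,243),.015)):
    q=g(px,z);print(n,q.round(3),inv(q))
E
python3 fit.py
```

```text
[ 0.5307 -0.0333 -1.4804]
[[-0.4, 0.2], [-0.5, 0.3], [-0.3, -1.7], [-2.9, 4.4], [-1.4, 0.7], [1.9, -0.3], [-2.5, -1.6], [-0.3, -2.0], [-0.4, -3.6], [0.7, 1.6], [-2.6, 0.6], [1.2, -2.0], [-2.8, -0.1]]
cap top [0.639 0.252] [-0.274  0.134]
sd tip [0.574 0.166] [-0.195  0.061]
sd handle end [0.39  0.185] [-0.23 -0.12]
```

Box pose is about (0.531, -0.033, yaw -1.48). The tool's camera already faces the box front. I'll plan a hover in front, tilted 43° so the body clears the shield at full travel (the bar face itself turns from 35° to about 48°).

```bash
cat >> h.py <<'E'
def goal(p,tip,th,ext=.022):
    """row (mm, rad) bringing fingertip centre (box coords) to tip with tool tilted th deg towards the box"""
    t=np.radians(th);z=np.array([np.sin(t),0,-np.cos(t)]);y=np.array([0,1,0.]);x=np.cross(y,z)
    R=Ro.from_euler("z",p[2])*Ro.from_matrix(np.c_[x,y,z]); pos=B(p,tip)[0]-ext*R.as_matrix()[:,2]
    o=env.observe();R0=Ro.from_rotvec(o["ee_rot"])
    return np.r_[(R0.inv().apply(pos-o["position"])*1000).round(1),(R0.inv()*R).as_rotvec().round(4)]
def tipbox(p):
    o=env.observe();R=Ro.from_rotvec(o["ee_rot"]);w=o["position"]+.022*R.as_matrix()[:,2]
    return Ro.from_euler("z",-p[2]).apply(w-[p[0],p[1],0]).round(4)
P=[.5307,-.0333,-1.4804]
E
python3 -c "
from h import *
print(goal(P,(-.25,0,.20),43).tolist(),tipbox(P))"
```

```text
[230.6, -117.9, 7.8, -0.0349, -0.75, -0.0857] [-0.0247  0.0966  0.2018]
```

Emit:
move_arm:
  motion: "60 -30 -20 0 0 0; 120 -60 -20 -0.01 -0.15 -0.03; 170 -90 -20 -0.015 -0.32 -0.05; 210 -110 -10 -0.025 -0.48 -0.07; 231 -118 5 -0.03 -0.63 -0.08; 231 -118 8 -0.035 -0.75 -0.086; 231 -118 8 -0.035 -0.75 -0.086; 231 -118 8 -0.035 -0.75 -0.086"
  hand: 0

```text
time_s: 1.2
position: [0.5077, 0.23, 0.2168]
ee_rot: [1.694, 1.85, -0.663]
wrist_force: [0.1, -0.1, 0.5]
finger_gap: 0.0113
grasp_force: 0.0
```

Run:
```python
from h import *
c=wcal();a=viewer.snapshot("wrist")[:,:,::-1].copy();cv2.imwrite("pics/w1raw.png",a)
L=[(-.159,.11,.129),(-.159,-.11,.129),(-.137,.16,.057),(-.137,-.16,.057),(-.137,0,.057),(-.045,0,.175)]
print(proj(c,B(P,L)).round(0).tolist(),tipbox(P))
cv2.imwrite("pics/w1.png",cv2.resize(a,(800,500),interpolation=cv2.INTER_CUBIC))
```

```text
[[432.0, 208.0], [206.0, 208.0], [458.0, 164.0], [180.0, 164.0], [319.0, 164.0], [319.0, 290.0]] [-0.2489  0.0011  0.2013]
```

View pics/w1.png

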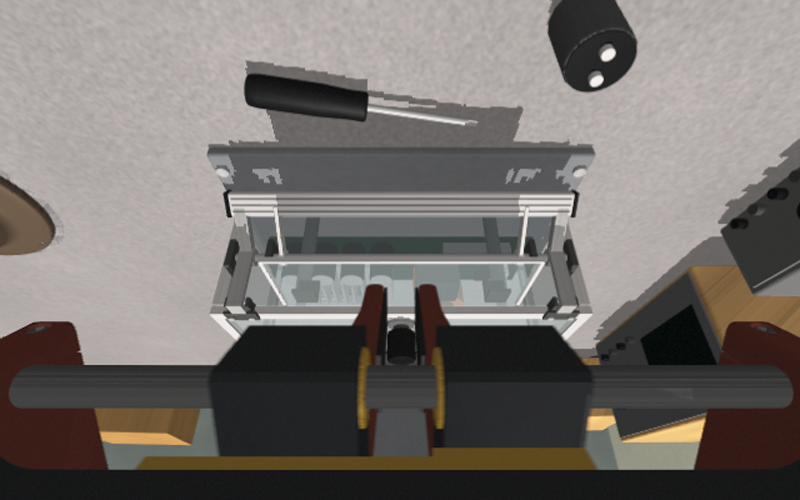

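The wrist view shows the bar face at v≈204 with ends at u≈229 and 575, and the shield front edge at v≈261. The fit agrees to within about 3 mm sideways, so I shift the box estimate by 2.5 mm and close in.

```bash
sed -i 's/^P=.*/P=[.5332,-.0331,-1.4804]/' h.py; python3 -c "
from h import *
d=np.array([.682,0,-.731]);q=np.array([-.140,0,.0543])
for s in(.11,.02,.006): print(s,goal(P,q-s*d,43).tolist())"
```

```text
0.11 [20.5, 1.3, 71.9, 0.0003, -0.0023, -0.0039]
0.02 [20.3, 1.3, 161.9, 0.0003, -0.0023, -0.0039]
0.006 [20.2, 1.3, 175.9, 0.0003, -0.0023, -0.0039]
```

Emit:
move_arm:
  motion: "10 1 35 0 0 0; 20 1.3 72 0 0 -0.004; 20 1.3 105 0 -0.002 -0.004; 20 1.3 135 0 -0.002 -0.004; 20 1.3 155 0 -0.002 -0.004; 20 1.3 162 0 -0.002 -0.004; 20 1.3 162 0 -0.002 -0.004; 20 1.3 162 0 -0.002 -0.004"

```text
time_s: 2.25
position: [0.5176, 0.1364, 0.0851]
ee_rot: [1.687, 1.853, -0.665]
wrist_force: [-0.0, 1.1, 0.0]
finger_gap: 0.0005
grasp_force: 0.0
```

Run:
```python
from h import *
print(tipbox(P))
for n in("scene","side"):
  pass
a=viewer.snapshot("scene")[:,:,::-1];w=viewer.snapshot("wrist")[:,:,::-1]
cv2.imwrite("pics/c2.png",np.hstack([cv2.resize(a[135:295,250:410],(400,400),interpolation=cv2.INTER_CUBIC),cv2.resize(w[60:310,195:445],(400,400),interpolation=cv2.INTER_CUBIC)]))
c=wcal();print(((proj(c,B(P,[(-.137,.16,.057),(-.137,-.16,.057),(-.137,0,.057)]))-[195,60])*1.6+[400,0]).round())
print(env.observe()["wrist_force"],env.observe()["joint_pos"].round(2))
```

```text
[-0.1552 -0.0002  0.069 ]
[[975. 274.]
 [222. 272.]
 [599. 273.]]
[ 0.46696828 -0.4680288  -0.34477847] [-0.73  0.68 -0.01  1.78  0.62  1.25 -1.01]
```

View pics/c2.png

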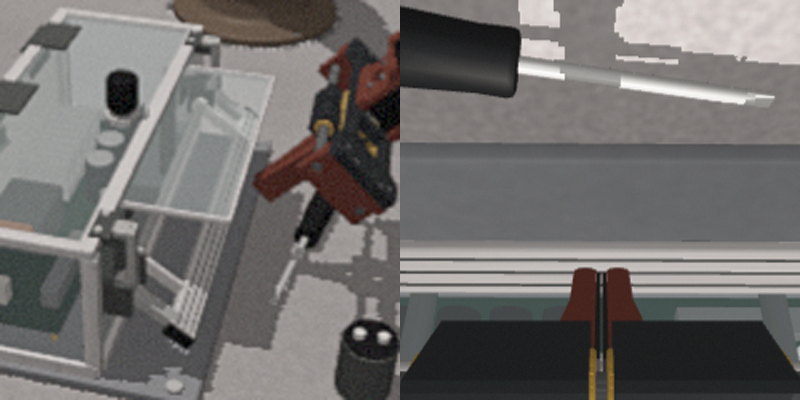

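The scene crop shows the fingers under the shield edge. The wrist crop shows the fingertips at u≈602 over the bar face (v 245–295), centred. I'll advance gently to contact.

Emit:
move_arm:
  motion: "0 0 8 0 0 0; 0 0 14 0 0 0; 0 0 18 0 0 0; 0 0 20 0 0 0; 0 0 22 0 0 0; 0 0 22 0 0 0"

```text
time_s: 3.1
position: [0.5185, 0.1206, 0.0681]
ee_rot: [1.686, 1.853, -0.668]
wrist_force: [0.0, -0.5, 0.0]
finger_gap: 0.0004
grasp_force: 0.0
```

Emit:
move_arm:
  motion: "0 0 1 0 0 0; 0 0 2 0 0 0; 0 0 3 0 0 0; 0 0 3 0 0 0"

```text
time_s: 3.6
position: [0.5187, 0.1185, 0.0659]
ee_rot: [1.686, 1.853, -0.668]
wrist_force: [-0.5, -0.0, -0.3]
finger_gap: 0.0003
grasp_force: 0.0
```

Run:
```python
from h import *
print(tipbox(P),env.observe()["wrist_force"],env.observe()["moment"])
```

```text
[-0.1373 -0.0008  0.0499] [-0.49896726 -0.03289883 -0.28177627] [ 0.65765089  0.0129612  -0.0101209 ]
```

Run:
```python
from h import *
a=viewer.snapshot("scene")[:,:,::-1];w=viewer.snapshot("wrist")[:,:,::-1]
cv2.imwrite("pics/c3.png",np.hstack([cv2.resize(a[150:270,290:410],(400,400),interpolation=cv2.INTER_CUBIC),cv2.resize(w[130:255,258:383],(400,400),interpolation=cv2.INTER_CUBIC)]))
c=wcal();print(((proj(c,B(P,[(-.137,0,.057),(-.131,0,.0613),(-.143,0,.0527),tipbox(P)]))-[258,130])*3.2+[400,0]).round())
c=viewer.calibration("scene");print(((proj(c,B(P,[(-.137,0,.057),(-.137,.16,.057),tipbox(P)]))-[290,150])*3.333).round())
```

```text
[[599. 370.]
 [599. 403.]
 [599. 335.]
 [595. 334.]]
[[163. 226.]
 [109. 395.]
 [163. 234.]]
```

View pics/c3.png

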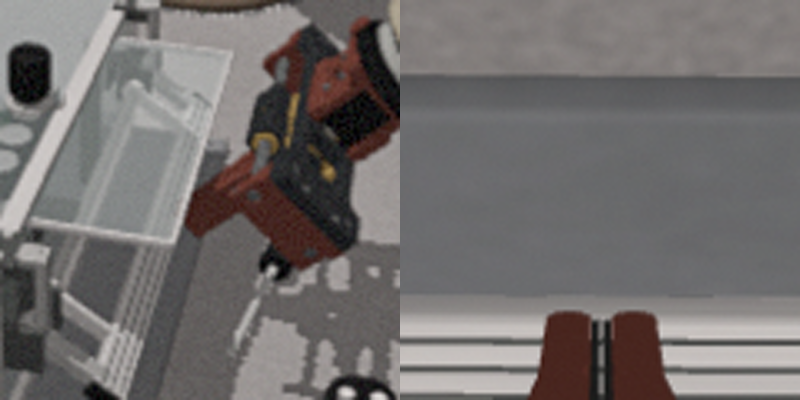

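Run:
```python
from h import *
c=viewer.calibration("scene")
t=tipbox(P);d=np.array([.682,0,-.731]);e=np.array([.731,0,.682])
L=[t,t-.025*d,t-.06*d,t-.01*d,t-.01*e,t+.01*e,t+[0,.0135,0]]
print(((proj(c,B(P,L))-[290,150])*3.333).round().tolist())
print("now",env.observe()["position"],viewer.calibration("wrist")["hand_eye"][2,3])
```

```text
[[163.0, 234.0], [190.0, 216.0], [230.0, 190.0], [174.0, 227.0], [174.0, 244.0], [153.0, 224.0], [159.0, 246.0]]
now [0.5187014  0.11861696 0.06600729] -0.1601676827651392
```

Run:
```python
from h import *
for n in("scene","side"):
  c=viewer.calibration(n)
  print(n,(proj(c,[(.6246+s*.05,dy,z) for s in(1,-1) for z in(.202,.224) for dy in(-.01,.01)])*1.25).round().tolist())
```

```text
scene [[320.0, 236.0], [333.0, 238.0], [319.0, 222.0], [332.0, 225.0], [349.0, 203.0], [361.0, 205.0], [348.0, 190.0], [360.0, 192.0]]
side [[480.0, 184.0], [470.0, 180.0], [481.0, 171.0], [471.0, 167.0], [436.0, 208.0], [425.0, 203.0], [436.0, 194.0], [426.0, 189.0]]
```

Wrist and scene views agree that the bar is still at rest and the tips sit short of it: the visible fingertips lie 10–20 mm behind where tip_extent puts them. The body will therefore come further in, so I'll back off, tilt to 47° for shield clearance, and press on by force.

Run:
```python
from h import *
t=np.radians(47);d=np.array([np.sin(t),0,-np.cos(t)]);e=np.array([np.cos(t),0,np.sin(t)])
q=np.array([-.137,0,.057])-.002*e
for s in(.03,.005):print(goal(P,q-s*d,47,.010).tolist())
```

```text
[-0.4, 0.8, -22.7, 0.0011, -0.0677, 0.0034]
[-2.1, 0.7, 2.3, 0.0011, -0.0677, 0.0034]
```

Emit:
move_arm:
  motion: "0 0 -12 0 0 0; 0 0.8 -23 0 0 0; -0.4 0.8 -23 0 -0.035 0.003; -0.4 0.8 -23 0 -0.068 0.003; -1 0.8 -12 0 -0.068 0.003; -2 0.8 -4 0 -0.068 0.003; -2 0.8 1 0 -0.068 0.003; -2 0.8 3 0 -0.068 0.003; -2 0.8 3 0 -0.068 0.003; -2 0.8 3 0 -0.068 0.003"

```text
time_s: 4.95
position: [0.5199, 0.1154, 0.0653]
ee_rot: [1.645, 1.803, -0.714]
wrist_force: [-0.8, 1.1, 0.2]
finger_gap: 0.0002
grasp_force: 0.0
```

Emit:
move_arm:
  motion: "0 0 1 0 0 0; 0 0 2 0 0 0; 0 0 3 0 0 0; 0 0 3 0 0 0; 0 0 3 0 0 0"

```text
time_s: 5.58
position: [0.52, 0.1131, 0.0631]
ee_rot: [1.645, 1.803, -0.715]
wrist_force: [0.8, 0.4, -0.3]
finger_gap: 0.0004
grasp_force: 0.0
```

Emit:
move_arm:
  motion: "0 0 1 0 0 0; 0 0 2 0 0 0; 0 0 3 0 0 0; 0 0 3 0 0 0"

```text
time_s: 6.08
position: [0.5202, 0.1107, 0.061]
ee_rot: [1.645, 1.803, -0.715]
wrist_force: [-0.1, -0.0, -0.4]
finger_gap: 0.0007
grasp_force: 0.0
```

Emit:
move_arm:
  motion: "0 0 1 0 0 0; 0 0 2 0 0 0; 0 0 3 0 0 0; 0 0 3 0 0 0"

```text
time_s: 6.58
position: [0.5204, 0.1086, 0.059]
ee_rot: [1.645, 1.803, -0.715]
wrist_force: [-0.7, -0.8, 0.1]
finger_gap: 0.0007
grasp_force: 0.0
```

Run:
```python
from h import *
a=viewer.snapshot("scene")[:,:,::-1];w=viewer.snapshot("wrist")[:,:,::-1]
o=env.observe();print(o["effort"].round(2),o["moment"].round(2),o["wrist_force"].round(2),tipbox(P))
cv2.imwrite("pics/c4.png",np.hstack([cv2.resize(a[150:270,290:410],(400,400),interpolation=cv2.INTER_CUBIC),cv2.resize(w[100:300,220:420],(400,400),interpolation=cv2.INTER_CUBIC)]))
c=wcal();print(((proj(c,B(P,[(-.137,0,.057),(-.131,0,.0613),(-.143,0,.0527),tipbox(P)]))-[220,100])*2+[400,0]).round().tolist())
```

```text
[ 4.000e-02 -6.611e+01  3.800e+00 -1.601e+01  1.620e+00  3.040e+00
  1.000e-02] [0.71 0.06 0.03] [ 0.39 -0.78 -0.16] [-1.262e-01  1.000e-04  4.400e-02]
[[597.0, 298.0], [597.0, 320.0], [597.0, 276.0], [598.0, 269.0]]
```

View pics/c4.png

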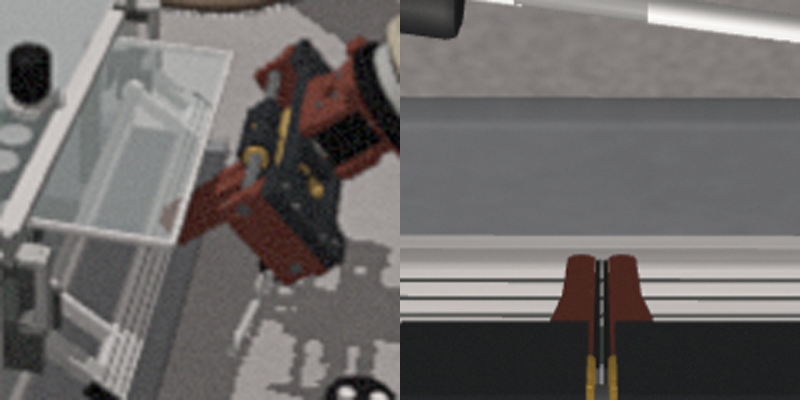

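Through the shield the fingertip shows at (163,225), just short of the bar. The bar is at rest, so the tips really lie near the TCP. Contact should come within about 4 mm. I'll add 3° of tilt and 1 mm outward for shield clearance, then go on in millimetre steps.

Emit:
move_arm:
  motion: "1 0 0 0 -0.026 0; 1 0 0 0 -0.052 0; 1 0 1 0 -0.052 0; 1 0 2 0 -0.052 0; 1 0 2 0 -0.052 0; 1 0 2 0 -0.052 0"

```text
time_s: 7.42
position: [0.5204, 0.1087, 0.0568]
ee_rot: [1.612, 1.768, -0.75]
wrist_force: [-1.6, 4.8, 0.8]
finger_gap: 0.0004
grasp_force: 2.2
```

Emit:
move_arm:
  motion: "0 0 1 0 0 0; 0 0 2 0 0 0; 0 0 2 0 0 0; 0 0 2 0 0 0"

```text
time_s: 7.92
position: [0.5206, 0.1077, 0.0554]
ee_rot: [1.613, 1.768, -0.749]
wrist_force: [-2.4, 6.2, 0.9]
finger_gap: 0.0005
grasp_force: 2.6
```

Emit:
move_arm:
  motion: "0 0 1 0 0 0; 0 0 2 0 0 0; 0 0 2 0 0 0; 0 0 2 0 0 0"

```text
time_s: 8.43
position: [0.5207, 0.1065, 0.054]
ee_rot: [1.613, 1.769, -0.748]
wrist_force: [-1.8, 7.5, 0.7]
finger_gap: 0.0004
grasp_force: 2.9
```

Contact is made. I'll check numerically, from row profiles in the wrist image, whether the bar moves and which edge is being touched.

Run:
```python
from h import *
c=wcal();w=viewer.snapshot("wrist");cv2.imwrite("pics/w5.png",w[:,:,::-1])
print(tipbox(P),env.observe()["wrist_force"].round(1))
ph=np.array([-.092,0,.0885]); 
def bar(u,t,y,h=0):  # u along e (inward) mm from mid, travel t
    a=t/55.;mid=np.array([-.137,0,.057])
    sh=mid+.055*np.array([.819,0,.574]); R=Ro.from_euler("y",-a) # bar moves down/in
    L=mid+u/1000*np.array([.819,0,.574])+h/1000*np.array([-.574,0,.819])
    return sh+R.apply(L-sh)+[0,y,0]
for y in(-.1,.1,-.06,.06):
    pts=[bar(u,t,y) for t in(0,4,8) for u in(-11,0,11)]
    pr=proj(c,B(P,pts));print(y,pr.round(1)[:,1].tolist(),"u",pr[0,0].round())
    u=int(pr[0,0]);g=w[:,u-5:u+6].mean((1,2));print(g[180:275].round().astype(int).tolist())
```

```text
[-0.1233  0.0002  0.0398] [-1.4  7.  -0. ]
-0.1 [240.1, 256.2, 271.3, 235.0, 251.8, 267.6, 230.7, 247.9, 264.4] u 131.0
[111, 111, 111, 111, 111, 111, 111, 112, 119, 126, 133, 151, 166, 174, 164, 166, 173, 175, 127, 111, 111, 111, 111, 111, 110, 110, 110, 110, 110, 110, 110, 111, 110, 111, 111, 111, 110, 131, 155, 162, 161, 159, 161, 164, 164, 165, 136, 130, 131, 133, 135, 137, 137, 150, 164, 171, 177, 184, 183, 183, 183, 113, 74, 151, 183, 186, 185, 185, 187, 189, 113, 73, 151, 185, 187, 187, 187, 185, 186, 90, 69, 181, 190, 189, 185, 161, 152, 149, 148, 147, 145, 143, 143, 142, 141]
0.1 [240.3, 256.4, 271.4, 235.2, 251.9, 267.7, 230.9, 248.1, 264.5] u 506.0
[107, 106, 106, 106, 106, 137, 155, 162, 168, 174, 178, 159, 147, 136, 127, 123, 110, 107, 108, 108, 108, 107, 107, 106, 107, 108, 107, 107, 107, 107, 107, 108, 108, 108, 108, 108, 109, 109, 144, 159, 161, 157, 157, 161, 161, 162, 159, 136, 133, 136, 138, 141, 141, 138, 146, 160, 172, 180, 189, 189, 188, 189, 137, 86, 129, 186, 192, 189, 192, 193, 196, 139, 85, 128, 187, 193, 191, 189, 191, 193, 117, 80, 164, 198, 204, 204, 190,
[... 429 characters left out ...]
 85, 125, 183, 191, 191, 191, 192, 194, 142, 85, 123, 182, 190, 191, 193, 190, 189, 118, 76, 152, 186, 193, 193, 157, 94, 79, 78, 78, 78, 78, 78, 78, 78]
0.06 [240.3, 256.4, 271.5, 235.2, 251.9, 267.8, 230.9, 248.1, 264.5] u 431.0
[105, 105, 105, 104, 104, 104, 104, 104, 104, 104, 104, 104, 104, 105, 105, 106, 106, 105, 106, 106, 106, 106, 106, 105, 104, 105, 105, 106, 106, 107, 107, 107, 107, 107, 108, 107, 108, 107, 151, 161, 161, 161, 159, 163, 164, 166, 162, 140, 135, 137, 140, 142, 143, 140, 148, 162, 173, 184, 195, 191, 191, 193, 123, 83, 157, 191, 193, 191, 193, 196, 199, 124, 82, 153, 189, 190, 188, 187, 187, 191, 103, 78, 183, 193, 195, 190, 150, 120, 114, 108, 105, 101, 94, 89, 93]
```

The bar has gone in about 4.5 mm, level at both ends (groove rows differ only by the image tilt). I'll continue along the bar's own arc.

Emit:
move_arm:
  motion: "0.2 0 1 0 0 0; 0.3 0 2 0 0 0; 0.5 0 3 0 0 0; 0.5 0 3 0 0 0; 0.5 0 3 0 0 0"

```text
time_s: 9.1
position: [0.5209, 0.1048, 0.0517]
ee_rot: [1.613, 1.769, -0.748]
wrist_force: [-2.9, 8.4, 2.1]
finger_gap: 0.0006
grasp_force: 3.6
```

Emit:
move_arm:
  motion: "0.2 0 1 0 0 0; 0.3 0 2 0 0 0; 0.4 0 2 0 0 0; 0.4 0 2 0 0 0"

```text
time_s: 9.6
position: [0.521, 0.1037, 0.0502]
ee_rot: [1.613, 1.769, -0.748]
wrist_force: [-3.2, 8.0, 2.1]
finger_gap: 0.0006
grasp_force: 4.0
```

```bash
cat > meas.py <<'E'
from h import *
c=wcal();w=viewer.snapshot("wrist")
print(tipbox(P),env.observe()["wrist_force"].round(1),env.observe()["moment"].round(2))
def bar(u,t,y):
    mid=np.array([-.137,0,.057]);e=np.array([.819,0,.574]);sh=mid+.055*e
    return sh+Ro.from_euler("y",-t/55).apply(mid+u/1000*e-sh)+[0,y,0]
for y in(-.12,-.06,.06,.12):
    pr=[proj(c,B(P,bar(0,t,y)))[0] for t in range(0,17,2)]
    u=int(pr[0][0]);v=w[:,max(u-4,0):u+5].mean((1,2));lo,hi=int(pr[-1][1])-12,int(pr[0][1])+12
    k=[i for i in range(lo,hi) if v[i]<v[i-3]-40 and v[i]<v[i+3]-40 and v[i]==v[i-2:i+3].min()]
    sub=[round(float(np.average(range(i-1,i+2),weights=200-v[i-1:i+2])),1) for i in k]
    print(y,"pred mid t=0,2..16:",[round(q[1],1) for q in pr],"grooves",sub)
E
python3 meas.py
```

```text
[-0.1205  0.0002  0.036 ] [-3.3  8.3  1.4] [ 1.72  0.5  -0.42]
-0.12 pred mid t=0,2..16: [np.float64(261.8), np.float64(259.4), np.float64(257.2), np.float64(255.1), np.float64(253.1), np.float64(251.3), np.float64(249.7), np.float64(248.2), np.float64(246.8)] grooves [242.2, 251.3, 260.5]
-0.06 pred mid t=0,2..16: [np.float64(262.0), np.float64(259.5), np.float64(257.3), np.float64(255.2), np.float64(253.2), np.float64(251.4), np.float64(249.8), np.float64(248.3), np.float64(246.9)] grooves [242.7, 252.0, 261.1]
0.06 pred mid t=0,2..16: [np.float64(262.0), np.float64(259.6), np.float64(257.4), np.float64(255.3), np.float64(253.3), np.float64(251.5), np.float64(249.9), np.float64(248.4), np.float64(247.0)] grooves [243.1, 252.7, 261.8]
0.12 pred mid t=0,2..16: [np.float64(262.0), np.float64(259.6), np.float64(257.3), np.float64(255.2), np.float64(253.3), np.float64(251.5), np.float64(249.8), np.float64(248.3), np.float64(247.0)] grooves [243.2, 252.9, 262.0]
```

Travel is about 9 mm, with the ends within about 1 mm of each other at 8 N. I'll press on to about 12–13 mm and hold.

Emit:
move_arm:
  motion: "0.2 0 1 0 0 0; 0.3 0 2 0 0 0; 0.5 0 3 0 0 0; 0.5 0 3 0 0 0; 0.5 0 3 0 0 0; 0.5 0 3 0 0 0"

```text
time_s: 10.4
position: [0.5211, 0.1019, 0.0479]
ee_rot: [1.613, 1.77, -0.747]
wrist_force: [-4.2, 8.8, 2.4]
finger_gap: 0.0008
grasp_force: 4.5
```

```bash
cat >> meas.py <<'E'
# lid angle from the knob's dark blob in the side camera
cd=viewer.calibration("side");a=viewer.snapshot("side");g=a.max(2)
for n,A in((0,0),(1,.1)):
    k=[.075-.12*np.cos(A)+.03*np.sin(A),0,.131+.12*np.sin(A)+.03*np.cos(A)];print("knob pred",A,proj(cd,B(P,k)).round(1).tolist())
m=(g[170:220,305:340]<60).astype(np.uint8);n,_,s,ce=cv2.connectedComponentsWithStats(m)
print([(s[i].tolist(),(ce[i]+[305,170]).round(1).tolist()) for i in range(1,n) if s[i][4]>40])
E
python3 meas.py | tail -n 8
```

```text
[-0.1188  0.0002  0.0337] [-3.4 10.2  4. ] [ 1.69  0.54 -0.5 ]
-0.12 pred mid t=0,2..16: [np.float64(265.2), np.float64(262.7), np.float64(260.4), np.float64(258.2), np.float64(256.2), np.float64(254.3), np.float64(252.6), np.float64(251.1), np.float64(249.7)] grooves [242.3, 252.2, 261.5]
-0.06 pred mid t=0,2..16: [np.float64(265.3), np.float64(262.8), np.float64(260.5), np.float64(258.3), np.float64(256.3), np.float64(254.4), np.float64(252.7), np.float64(251.2), np.float64(249.8)] grooves [242.8, 252.7, 262.0]
0.06 pred mid t=0,2..16: [np.float64(265.4), np.float64(262.9), np.float64(260.6), np.float64(258.4), np.float64(256.4), np.float64(254.5), np.float64(252.8), np.float64(251.3), np.float64(249.9)] grooves [243.1, 253.0, 262.6]
0.12 pred mid t=0,2..16: [np.float64(265.3), np.float64(262.9), np.float64(260.5), np.float64(258.4), np.float64(256.4), np.float64(254.5), np.float64(252.8), np.float64(251.2), np.float64(249.8)] grooves [243.3, 253.2, 262.5]
knob pred 0 [[321.9, 191.6]]
knob pred 0.1 [[323.4, 186.6]]
[([10, 15, 13, 20, 221], [320.8, 194.3])]
```

Emit:
move_arm:
  motion: "0.1 0 0.7 0 0 0; 0.2 0 1.5 0 0 0; 0.2 0 1.5 0 0 0; 0.2 0 1.5 0 0 0; 0.2 0 1.5 0 0 0; 0.2 0 1.5 0 0 0"

```text
time_s: 11.25
position: [0.5212, 0.1009, 0.0468]
ee_rot: [1.613, 1.77, -0.747]
wrist_force: [-4.4, 8.9, 2.8]
finger_gap: 0.0006
grasp_force: 4.7
```

```bash
python3 meas.py | tail -n 8; python3 -c "
import cv2,numpy as np
a=cv2.resize(cv2.imread('pics/side0.png'),(640,400),interpolation=cv2.INTER_AREA).max(2)
m=(a[170:220,305:340]<60).astype(np.uint8);print(cv2.connectedComponentsWithStats(m)[2:])"
```

```text
[-0.1178  0.0002  0.0326] [-3.3  8.3  2.1] [ 1.62  0.55 -0.52]
-0.12 pred mid t=0,2..16: [np.float64(266.8), np.float64(264.3), np.float64(262.0), np.float64(259.8), np.float64(257.7), np.float64(255.8), np.float64(254.1), np.float64(252.5), np.float64(251.1)] grooves [242.9, 252.6, 262.2]
-0.06 pred mid t=0,2..16: [np.float64(267.0), np.float64(264.4), np.float64(262.1), np.float64(259.9), np.float64(257.8), np.float64(255.9), np.float64(254.2), np.float64(252.6), np.float64(251.2)] grooves [243.0, 253.0, 262.7]
0.06 pred mid t=0,2..16: [np.float64(267.0), np.float64(264.5), np.float64(262.2), np.float64(259.9), np.float64(257.9), np.float64(256.0), np.float64(254.3), np.float64(252.7), np.float64(251.3)] grooves [243.1, 253.0, 262.7]
0.12 pred mid t=0,2..16: [np.float64(267.0), np.float64(264.5), np.float64(262.1), np.float64(259.9), np.float64(257.9), np.float64(256.0), np.float64(254.3), np.float64(252.7), np.float64(251.2)] grooves [243.2, 252.8, 262.2]
knob pred 0 [[321.9, 191.6]]
knob pred 0.1 [[323.4, 186.6]]
[([10, 15, 13, 20, 221], [320.8, 194.1])]
(array([[   0,    0,   35,   50, 1532],
       [  10,   16,   13,   19,  218]], dtype=int32), array([[17.15992167, 24.49543081],
       [15.87614679, 24.53211009]]))
```

Emit:
move_arm:
  motion: "0.1 0 0.7 0 0 0; 0.2 0 1.5 0 0 0; 0.2 0 1.5 0 0 0; 0.2 0 1.5 0 0 0; 0.2 0 1.5 0 0 0; 0.2 0 1.5 0 0 0"

```text
time_s: 12.1
position: [0.5213, 0.1, 0.0457]
ee_rot: [1.613, 1.77, -0.747]
wrist_force: [-4.5, 9.4, 3.5]
finger_gap: 0.0006
grasp_force: 5.0
```

```bash
python3 meas.py | grep -v "0.06"
```

```text
[-0.1169  0.0002  0.0315] [-4.   9.8  4.1] [ 1.63  0.65 -0.55]
-0.12 pred mid t=0,2..16: [np.float64(268.5), np.float64(265.9), np.float64(263.5), np.float64(261.3), np.float64(259.2), np.float64(257.3), np.float64(255.5), np.float64(253.9), np.float64(252.5)] grooves [243.2, 253.0, 262.8]
0.12 pred mid t=0,2..16: [np.float64(268.6), np.float64(266.1), np.float64(263.7), np.float64(261.4), np.float64(259.4), np.float64(257.5), np.float64(255.7), np.float64(254.1), np.float64(252.6)] grooves [243.5, 253.2, 262.8]
knob pred 0 [[321.9, 191.6]]
knob pred 0.1 [[323.4, 186.6]]
[([11, 10, 14, 20, 224], [322.1, 189.0])]
```

The lid has risen: the knob moved up 5.5 px in the side camera, which is about 0.1 rad. I'll let the bar spring back slowly and retreat along the approach line.

Emit:
move_arm:
  motion: "0 0 0 0 0 0; 0 0 0 0 0 0; -0.4 0 -3 0 0 0; -0.8 0 -6 0 0 0; -1.2 0 -9 0 0 0; -1.4 0 -12 0 0 0; -1.6 0 -16 0 0 0; -1.6 0 -24 0 0 0; -1.6 0 -36 0 0 0; -1.6 0 -55 0 0 0; -1.6 0 -80 0 0 0; -1.6 0 -110 0 0 0; -1.6 0 -140 0 0 0; -1.6 0 -165 0 0 0; -1.6 0 -165 0 0 0; -1.6 0 -165 0 0 0"

```text
time_s: 14.2
position: [0.5098, 0.2218, 0.153]
ee_rot: [1.612, 1.766, -0.752]
wrist_force: [-0.5, 1.2, -0.2]
finger_gap: 0.0003
grasp_force: 0.0
```

Run:
```python
from h import *
cs,cd=viewer.calibration("scene"),viewer.calibration("side")
A=lambda A:[.075-.12*np.cos(A)+.03*np.sin(A),0,.131+.12*np.sin(A)+.03*np.cos(A)]
for n,c,(x0,y0,x1,y1) in(("side",cd,(300,165,345,220)),("scene",cs,(280,150,320,190))):
    g=viewer.snapshot(n).max(2);m=(g[y0:y1,x0:x1]<60).astype(np.uint8);k,_,s,ce=cv2.connectedComponentsWithStats(m)
    print(n,[(s[i].tolist(),(ce[i]+[x0,y0]).round(1).tolist()) for i in range(1,k) if s[i][4]>40],[proj(c,B(P,A(a)))[0].round(1).tolist() for a in(0,.1,.15)])
print(env.observe()["wrist_force"],tipbox(P))
print("hover",goal(P,[-.0414,0,.27],0,.003).tolist())
```

```text
side [([16, 15, 14, 20, 224], [322.1, 189.1])] [[321.9, 191.6], [323.4, 186.6], [324.4, 184.2]]
scene [([10, 8, 13, 18, 193], [296.6, 166.4])] [[298.2, 171.4], [296.5, 166.2], [295.4, 163.6]]
[0.30518212 0.42573352 0.77204129] [-0.2385 -0.0003  0.1387]
hover [-229.5, 0.3, 87.0, -0.0003, 0.8739, 0.0002]
```

Run:
```python
from h import *
cs,cd=viewer.calibration("scene"),viewer.calibration("side")
r=least_squares(lambda X:np.r_[(proj(cs,X)-[296.6,166.4]).ravel(),(proj(cd,X)-[322.1,189.1]).ravel()],[.53,0,.17])
print(r.x.round(4),r.fun.round(1),"model",B(P,[-.0414,0,.1728]).round(4))
```

```text
[0.5252 0.007  0.17  ] [ 0.1 -0.   0.1  0. ] model [[0.5295 0.0081 0.1728]]
```

Emit:
move_arm:
  motion: "-40 0 0 0 0.1 0; -85 0 10 0 0.26 0; -130 0 30 0 0.42 0; -175 0 55 0 0.58 0; -210 -1 75 0 0.74 0; -229 -2 87 0 0.874 0; -229 -2 87 0 0.874 0; -229 -2 87 0 0.874 0; -229 -2 87 0 0.874 0"
  hand: 60

```text
time_s: 15.42
position: [0.527, 0.011, 0.2719]
ee_rot: [-2.113, -2.323, 0.0]
wrist_force: [-0.1, -0.6, -0.1]
finger_gap: 0.06
grasp_force: 0.0
```

Run:
```python
from h import *
c=wcal();w=viewer.snapshot("wrist");o=env.observe();cv2.imwrite("pics/w6.png",cv2.resize(w[:,:,::-1],(800,500)))
print(o["position"].round(4),o["finger_gap"],(proj(c,[[.5275,.0075,.1715],[.5252,.007,.17]])*1.25).round(),tipbox(P))
print(goal(P,[-.0414,-.002,.1728],0,.003).tolist())
```

```text
[0.5271 0.0111 0.272 ] 0.06002391997728524 [[400. 256.]
 [396. 255.]] [-0.0446 -0.0021  0.25  ]
[-3.3, 0.2, 96.2, -0.001, -0.0012, 0.0044]
```

View pics/w6.png

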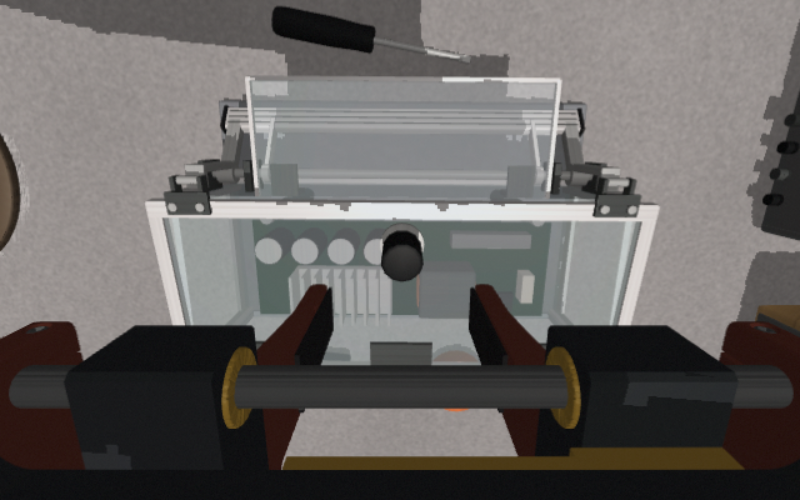

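The knob is at (402,255), centred between the fingers (331 and 470, mid 400). I'll descend 96 mm, then creep lower while watching force.

Emit:
move_arm:
  motion: "-1 0 30 0 0 0.004; -2 0 60 0 0 0.004; -3 0 82 0 0 0.004; -3 0 92 0 0 0.004; -3 0 96 0 0 0.004; -3 0 96 0 0 0.004; -3 0 96 0 0 0.004"

```text
time_s: 16.35
position: [0.5282, 0.0066, 0.1774]
ee_rot: [2.122, 2.317, 0.004]
wrist_force: [-0.1, 0.3, -0.2]
finger_gap: 0.0603
grasp_force: 0.0
```

Emit:
move_arm:
  motion: "0 0 2 0 0 0; 0 0 4 0 0 0; 0 0 5 0 0 0; 0 0 5 0 0 0"

```text
time_s: 16.85
position: [0.5277, 0.0064, 0.1716]
ee_rot: [-2.122, -2.316, -0.002]
wrist_force: [-0.3, 0.0, -0.6]
finger_gap: 0.0606
grasp_force: 0.0
```

Emit:
move_arm:
  motion: "0 0 1.5 0 0 0; 0 0 3 0 0 0; 0 0 4 0 0 0; 0 0 4 0 0 0"

```text
time_s: 17.35
position: [0.5277, 0.0064, 0.1676]
ee_rot: [-2.122, -2.316, -0.002]
wrist_force: [-0.8, -0.4, 0.2]
finger_gap: 0.0598
grasp_force: 0.0
```

Emit:
move_arm:
  motion: "0 0 0 0 0 0; 0 0 0 0 0 0; 0 0 0 0 0 0; 0 0 0 0 0 0; 0 0 0 0 0 0; 0 0 0 0 0 0"
  hand: 15
  force: 20

```text
time_s: 18.1
position: [0.528, 0.0064, 0.1678]
ee_rot: [-2.122, -2.316, -0.003]
wrist_force: [1.6, -0.0, -0.3]
finger_gap: 0.0275
grasp_force: 20.0
```

Run:
```python
from h import *
a=viewer.snapshot("scene")[:,:,::-1];w=viewer.snapshot("side")[:,:,::-1]
cv2.imwrite("pics/c7.png",np.hstack([cv2.resize(a[110:210,250:350],(400,400),interpolation=cv2.INTER_CUBIC),cv2.resize(w[130:230,270:370],(400,400),interpolation=cv2.INTER_CUBIC)]))
o=env.observe();print(o["position"].round(4),o["wrist_force"].round(1))
```

```text
[0.528  0.0064 0.1678] [ 2.4  0.9 -0.5]
```

View pics/c7.png

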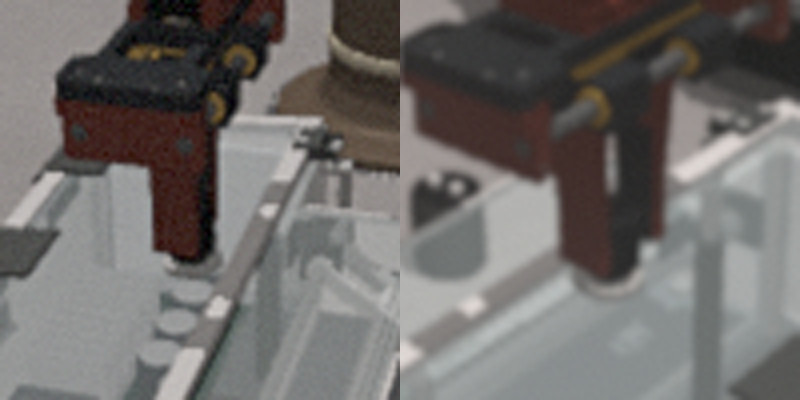

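The grip is firm (gap 27.5 mm) and the fingers sit round the knob down to its base. Next I'll compute the arc about the hinge, with the tool turning half as much as the lid.

```bash
cat > arc.py <<'E'
from h import *
import sys
o=env.observe();R0=Ro.from_rotvec(o["ee_rot"]);z0=R0.as_matrix()[:,2]
g=o["position"]+.003*z0; h=B(P,[.075,0,.131])[0]; ax=B([0,0,P[2]],[0,1,0])[0]
v=g-h;v=v-ax*(v@ax);gp=g-v;print("r",np.linalg.norm(v),"grip angle",np.arctan2(v[2],np.linalg.norm(v[:2])), "force",o["wrist_force"].round(1))
for D in np.arange(.1,1.21,.1):
    rl=Ro.from_rotvec(ax*D); rt=Ro.from_rotvec(ax*D*.5)
    gn=gp+rl.apply(v);Rn=rt*R0;p=gn-.003*Rn.as_matrix()[:,2]
    print(round(D,1),(R0.inv().apply(p-o["position"])*1000).round(1).tolist(),(R0.inv()*Rn).as_rotvec().round(3).tolist())
E
python3 arc.py
```

```text
r 0.11968944768298893 grip angle 0.286009837529596 force [ 2.4  0.9 -0.5]
0.1 [-4.1, 0.0, -11.3] [0.0, 0.05, 0.0]
0.2 [-9.3, 0.0, -22.1] [0.0, 0.1, 0.0]
0.3 [-15.5, 0.1, -32.4] [0.0, 0.15, 0.0]
0.4 [-22.8, 0.1, -42.0] [0.001, 0.2, 0.0]
0.5 [-30.9, 0.1, -50.9] [0.001, 0.25, 0.0]
0.6 [-39.9, 0.2, -58.9] [0.001, 0.3, 0.0]
0.7 [-49.7, 0.2, -65.9] [0.001, 0.35, 0.0]
0.8 [-60.1, 0.2, -72.0] [0.001, 0.4, 0.0]
0.9 [-71.1, 0.3, -77.0] [0.001, 0.45, 0.0]
1.0 [-82.5, 0.3, -80.8] [0.001, 0.5, 0.0]
1.1 [-94.3, 0.4, -83.6] [0.002, 0.55, 0.001]
1.2 [-106.3, 0.4, -85.1] [0.002, 0.6, 0.001]
```

Emit:
move_arm:
  motion: "-2 0 -5.5 0 0.025 0; -4 0 -11.3 0 0.05 0; -6.6 0 -16.8 0 0.075 0; -9.3 0 -22.1 0 0.1 0; -12.3 0 -27.3 0 0.125 0; -15.5 0 -32.4 0 0.15 0; -19 0 -37.3 0 0.175 0; -22.8 0 -42 0 0.2 0; -22.8 0 -42 0 0.2 0"

```text
time_s: 19.32
position: [0.53, -0.0175, 0.2096]
ee_rot: [-2.02, -2.201, -0.205]
wrist_force: [5.1, -2.7, -4.1]
finger_gap: 0.0275
grasp_force: 20.0
```

```bash
python3 arc.py; python3 -c "
from h import *
o=env.observe();print(o['moment'].round(2),o['joint_pos'].round(2))"
```

```text
r 0.11867162298519701 grip angle 0.6913914549751121 force [ 5.1 -2.7 -4.1]
0.1 [-6.2, 0.0, -10.2] [0.0, 0.05, 0.0]
0.2 [-13.5, 0.1, -19.7] [0.0, 0.1, 0.0]
0.3 [-21.6, 0.2, -28.4] [0.001, 0.15, 0.0]
0.4 [-30.6, 0.2, -36.3] [0.001, 0.2, 0.0]
0.5 [-40.3, 0.3, -43.3] [0.001, 0.25, 0.0]
0.6 [-50.7, 0.3, -49.2] [0.001, 0.3, 0.001]
0.7 [-61.6, 0.4, -54.1] [0.002, 0.35, 0.001]
0.8 [-73.0, 0.4, -57.9] [0.002, 0.4, 0.001]
0.9 [-84.7, 0.5, -60.6] [0.002, 0.45, 0.001]
1.0 [-96.6, 0.6, -62.1] [0.002, 0.5, 0.001]
1.1 [-108.6, 0.6, -62.4] [0.003, 0.55, 0.001]
1.2 [-120.5, 0.7, -61.5] [0.003, 0.6, 0.001]
[-0.76 -0.88 -0.16] [ 0.08  0.29 -0.01  1.82 -0.23  1.07  0.27]
```

Emit:
move_arm:
  motion: "-3 0.5 -5.2 0 0.025 0; -6.2 0.7 -10.2 0 0.05 0; -9.8 1 -15 0 0.075 0; -13.5 1 -19.7 0 0.1 0; -17.5 1 -24.1 0 0.125 0; -21.6 1 -28.4 0 0.15 0; -26 1 -32.4 0 0.175 0; -30.6 1 -36.3 0 0.2 0; -30.6 1 -36.3 0 0.2 0"

```text
time_s: 20.45
position: [0.5333, -0.0544, 0.2394]
ee_rot: [-1.905, -2.077, -0.388]
wrist_force: [-6.3, -1.4, -4.6]
finger_gap: 0.0273
grasp_force: 20.0
```

```bash
python3 arc.py | head -6; python3 -c "
from h import *
o=env.observe();print(o['moment'].round(2),o['joint_pos'].round(2))"
```

```text
r 0.11911687673428006 grip angle 1.0910036983291136 force [-6.3 -1.4 -4.6]
0.1 [-8.2, 0.0, -8.8] [0.0, 0.05, 0.0]
0.2 [-17.2, 0.1, -16.7] [0.0, 0.1, 0.0]
0.3 [-26.9, 0.1, -23.8] [0.001, 0.15, 0.0]
0.4 [-37.3, 0.2, -29.8] [0.001, 0.2, 0.0]
0.5 [-48.3, 0.2, -34.7] [0.001, 0.25, 0.0]
[-0.97  1.18  0.53] [ 0.26  0.34  0.    1.73 -0.4   1.24  0.51]
```

Emit:
move_arm:
  motion: "-4 -0.4 -4.5 0 0.025 0; -8.2 -0.4 -8.8 0 0.05 0; -12.6 -0.4 -12.8 0 0.075 0; -17.2 -0.4 -16.7 0 0.1 0; -22 -0.4 -20.4 0 0.125 0; -26.9 -0.4 -23.8 0 0.15 0; -26.9 -0.4 -23.8 0 0.15 0; -26.9 -0.4 -23.8 0 0.15 0"

```text
time_s: 21.45
position: [0.5363, -0.0887, 0.2507]
ee_rot: [-1.817, -1.982, -0.514]
wrist_force: [-6.6, -1.1, -6.9]
finger_gap: 0.0275
grasp_force: 20.0
```

Emit:
move_arm:
  motion: "0 0 0 0 0 0; 0 0 0 0 0 0; 0 0 0 0 0 0; 0 0 0 0 0 0; 0 0 0 0 0 0"
  hand: 60

```text
time_s: 22.08
position: [0.5367, -0.0873, 0.2506]
ee_rot: [-1.816, -1.983, -0.515]
wrist_force: [0.4, -0.0, -0.4]
finger_gap: 0.0598
grasp_force: 0.0
```

```bash
python3 arc.py | head -1; python3 -c "
from h import *
o=env.observe();print(o['ee_rot'],o['joint_pos'].round(2),o['finger_gap'])"
```

```text
r 0.11916910811333876 grip angle 1.3824588965096403 force [ 0.4 -0.  -0.4]
[-1.81622632 -1.98306357 -0.51468558] [ 0.38  0.42  0.01  1.65 -0.5   1.37  0.65] 0.05976653508609519
```

Emit:
move_arm:
  motion: "0 0 -15 0 0 0; 0 0 -35 0 0 0; 0 0 -60 0 0 0; 0 0 -90 0 0 0; 0 0 -120 0 0 0; 0 0 -120 0 0 0; 0 0 -120 0 0 0; 0 0 -120 0 0 0"

```text
time_s: 23.08
position: [0.5417, -0.1492, 0.3519]
ee_rot: [-1.815, -1.982, -0.514]
wrist_force: [-0.6, -0.1, 0.2]
finger_gap: 0.06
grasp_force: 0.0
```

Run:
```python
from h import *
A=lambda A:[.075-.12*np.cos(A)+.03*np.sin(A),0,.131+.12*np.sin(A)+.03*np.cos(A)]
for n in("side","scene"):
    c=viewer.calibration(n);g=viewer.snapshot(n).max(2);p=proj(c,B(P,A(1.2)))[0];x0,y0=(p-25).astype(int)
    m=(g[y0:y0+50,x0:x0+50]<60).astype(np.uint8);k,_,s,ce=cv2.connectedComponentsWithStats(m)
    print(n,[(s[i].tolist(),(ce[i]+[x0,y0]).round(1).tolist()) for i in range(1,k) if s[i][4]>40],[proj(c,B(P,A(a)))[0].round(1).tolist() for a in(1.05,1.1,1.2,1.3)])
print(env.observe()["wrist_force"],env.observe()["time_s"])
```

```text
side [([1, 0, 15, 8, 71], [354.8, 139.5]), ([10, 19, 24, 17, 352], [371.0, 164.3])] [[364.7, 161.4], [368.0, 161.7], [374.8, 162.8], [381.8, 164.7]]
scene [([19, 18, 17, 14, 147], [248.2, 123.4])] [[256.2, 127.1], [253.3, 126.0], [247.5, 124.4], [241.7, 123.2]]
[ 0.0596042  -0.05968562  0.86975449] 23.175
```

The knob sits where a lid angle of about 1.18 rad (67°) puts it in both cameras. The arm is clear, so I'll hand in.

```bash
python3 -c "
from station import env
print(env.finish_job())"
```

```text
the job is handed in; nothing more can be done
None
```

The job is handed in at about 23 s: both latches released, the lid rose by itself, and I swung it by its knob to about 67–68° (from camera views) and left it standing; forces stayed near 10 N, and I moved nothing else as far as I know, though I didn't re-check the items round the box at the end.

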